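# Ruler out of the half-opening desk drawer

## Robot

A 6-joint arm with a two-finger parallel gripper is mounted at the origin on the work surface. World frame = base frame: x ahead of the robot, y to its left, z up, the work surface at z = 0. Lengths are in mm, angles in rad, forces in N, time in s.
With the tool pointing down it reaches from about 350 to 875 mm from the base axis. Payload 4.2 kg.
Tool frame: the origin (TCP) lies between the finger pads; the fingertips stand 25 mm ahead of it and the grasp point (between the pads) lies 6 mm ahead of it; z points along the fingers, y is the line along which they close (so a half turn about z gives the same grasp; the last joint's range is limited). The gripper opens to 85 mm and grips with 20 to 120 N. Pads are 22 mm wide; open, the fingers measure 114 mm over their backs; the gripper's body (76 mm by 85 mm) begins 54 mm behind the grasp point. The pads swing forward as they close: fully open they stand 13 mm farther back than shut.
Start: joints at [1.374, 0.385, 0.008, 0, -1.194, -0.259], TCP at [275.079, 561.187, 256.312] pointing down, gripper open.
Joint ranges: [-3.14, 3.14], [-1.21, 2.06], [-1.07, 1.41], [-3.16, 2.05], [-2.99, -0.16], [-3.1, 3.1]. Speed limits (rad/s): [2.79, 2.79, 3.14, 3.14, 3.14, 3.14].

## Interface

Orientations are given as a unit quaternion [x, y, z, w].
In Python, from bench import read_state, imaging, workorder, nets gives the robot as it stands.
- The arm moves only by the tool apply_moves, never from a script. Its argument "rows" is a list of rows, each an object with "hand": the opening, from -1 (shut) to 1 (fully open); "delta_pos": the shift along the tool's x, y, z in mm, a list of three; "yaw": the turn about the tool's z in rad. A call has 1 to 12 rows; each row is the pose to reach, as a shift and turn from the pose commanded when the call began, along the tool's axes at that moment; what a row does not reach only later rows make up. A row lasts 1/12 s, in which the tool goes at most 41.7 mm and 7.16 degrees, less where a joint would pass 70% of its speed; a pose out of reach is approached as far as the arm can. A call with a gripper value outside its range is refused whole. The fingers move at their own pace and stop on an object; the grip force is fixed at half the most. Time passes only in rows, so rows that repeat a pose let the fingers close. It gives the time, the measured TCP pose, the force, the opening and the grip force at its end, in the units of the state.
- read_state(): the state, without advancing time (a new reading comes with each control period).
- imaging.get_image(name): name is "scene" or "top"; returns a dict with "pixels" (420x560x3 uint8, red, green, blue), "fx", "fy", "cx", "cy" (pixels), "xyz" and "rotation" of the camera in the world. Camera axes: x right, y down, z forward; pixel columns grow to the right and rows downward; lengths in mm; the calibration is good to about 2 mm. A picture is of the moment at which its call begins. There is no depth.
- workorder.job_done(): hands the job in; it is judged then, once.
Trained networks look in the newest picture that a camera, given by its name, has taken for a name from the list of things; names that differ only in an ending like _2 or _b are one class to them, and where a whole thing is asked for, a point or a joint stands for the part that bears it (a point fixed in the world has none). Each returns a list of dicts, best first, with "score" (0 to 1); they miss things now and then, are a little off and sometimes report something else, mostly with a low value. They report only what shows in the picture. A call takes as long as a camera call.
- nets.find_in(camera, query): "location" ([row, column] in pixels, amid what is visible of it).
- nets.pinpoint(camera, query): "location" ([row, column] in pixels: a listed point, or the origin of a listed thing).
The state is a dict: "clock": time; "joints": joint angles; "joint_vel": joint speeds; "joint_efforts": joint torques, N m; "position": TCP position; "ee_rot": TCP orientation; "contact_force": force on the tool from outside, world axes, zero at the start; "wrist_torque": the same for the moment, N m; "gripper_width": finger opening in mm; "grasp_force": force on a finger pad.
Only numpy, scipy, OpenCV 4.12 (cv2) and the standard library are available. Lean on these libraries where they do the work, as an engineer would, in place of code of your own. Each camera call takes 0.05 s, during which the arm holds its last target. There are 200 camera calls.

## Task

Fetch me the ruler from the top drawer of the white desk unit: pull that drawer out as far as it goes (it stops half-way), then tilt the ruler and draw it diagonally, front end first, out through the short opening without prying it hard against the unit's top. The job ends with the gripper still holding the ruler up, motionless, the whole of it a few centimetres higher than the top of the unit and touching nothing else. Leave the top drawer out, the bottom drawer shut, the eraser in its drawer, and the mug, stapler and potted plant where they stand.

Things in the scene. Friction and masses are not known exactly. Their poses are not given: they have to be found in the camera images.
- unit: white desktop drawer unit with light-wood drawer fronts, fixed to the desk, 350 mm deep (its x), 270 mm wide (its y), 164 mm high. Origin: centre of its underside, on the desk; z up; its open front lies at x = -175 mm and faces -x. Two drawers, one above the other, slide out along the unit's -x; the shell behind stays closed over them
- unit_top: the unit's fixed top board, 350 x 270 x 9 mm, from 155 to 164 mm above the desk; origin: centre of its underside; axes as the unit's. It roofs the rear part of the top drawer
- top_edge (a point): middle of the lower front edge of the unit's top board: in the unit's frame x = -175, y = 0, z = 155 mm. The ruler must pass between this edge and the drawer's front board
- top_drawer (a joint): how far the top drawer is out, m: 0 shut, 0.17 at its stop. About 2 N of friction plus 6 N per m/s. Inside it is 330 mm long (unit x) and 236 mm wide, its floor 88 mm above the desk; side and rear walls 6 mm thick, 50 mm high. At the stop the front 170 mm of its inside are open to above, the rear 160 mm are under the unit's top board
- top_drawer_handle (a point): middle of the top drawer's steel bar handle (moves with the drawer): a level round bar 11 mm thick, 110 mm long along the unit's y, its axis 35 mm in front of the front board's outer face and 128 mm above the desk; free for the fingers between its two end posts
- drawer_front_rim (a point): middle of the top inner edge of the top drawer's front board, 153 mm above the desk, 65 mm above the drawer's floor; moves with the drawer. The board is 12 mm thick and 266 mm wide; with the drawer shut its inner face lies in the plane of the unit's open front (unit x = -175 mm)
- bottom_drawer (a joint): how far the bottom drawer is out, m: 0 shut; it has the same bar handle, 45 mm above the desk, and is to stay shut
- ruler: aluminium cutting ruler, 300 x 40 x 4 mm, with a red finger-grip ridge along its middle, 284 mm long, 16 mm wide, its top 16 mm above the ruler's underside: grip the ridge by its sides. It lies flat in the top drawer, front to back, ridge up. Origin: centre of the underside; x along its length, towards the drawer's rear; z up. 110 to 180 g, centre of mass at mid-length
- ruler_near (a point): middle of the ruler's front end (x = -150 mm in its frame), 2 mm above its underside: the end next to the drawer's front
- ruler_far (a point): middle of the ruler's rear end (x = +150 mm in its frame), 2 mm above its underside: the end at the back of the drawer, under the unit's top
- eraser: white eraser with a blue sleeve, 55 x 22 x 13 mm, loose in the top drawer beside the ruler; origin: centre of its underside; to stay in the drawer
- mug: white mug, 80 mm across, 95 mm high, standing on the desk to the right; origin: centre of its underside; not to be moved
- stapler: grey and black stapler, 140 x 36 x 42 mm, on the desk to the right; origin: centre of its underside; not to be moved
- pot_plant: small plant in a terracotta pot 88 mm across and 70 mm high, about 115 mm with its leaves, on the desk to the right; origin: centre of its underside; not to be moved

How it is judged (in metres and radians):
On the way, in this order (a step that is already met when the one before it is completed fails the run):
1. the top drawer is pulled out to its stop (value of joint top_drawer above 0.158 m), for 0.1 s.
2. the ruler is in the opening, tilted: its front end raised above the drawer's front board while its rear end is still inside under the top board (z of ruler_near in the frame of unit above 0.155 m and z of ruler_far in the frame of unit below 0.155 m and x of ruler_far in the frame of unit above -0.175 m), for 0.05 s.
At the end, for the whole second after the job is handed in: fingers hold the ruler still (under 30 mm/s), both ends 20 mm or more above the unit's top, touching neither unit nor plant; top drawer out 150 mm or more, bottom one under 10 mm; eraser in the top drawer; mug, stapler, plant within 20 mm of their places (z of each of ruler_near, ruler_far in the frame of unit above 0.184 m and contact force between ruler and the fingers above 2 N and contact force between ruler and unit below 0.2 N and contact force between ruler and pot_plant below 0.2 N and linear speed of ruler below 0.03 m/s and value of joint top_drawer above 0.15 m and value of joint bottom_drawer below 0.01 m and z of eraser in the frame of unit between 0.08 and 0.12 m and distance of each of mug, stapler, pot_plant from where it was at the start of the episode below 0.02 m); the arm keeps its last pose, push and grip.
It fails at once if the ruler is pried against the unit's top with more than 15 N (contact force between ruler and unit_top above 15 N).
It fails at once if the mug, stapler or plant is pushed 20 mm or more, or the bottom drawer pulled out (distance of any of mug, stapler, pot_plant from where it was at the start of the episode above 0.02 m or value of joint bottom_drawer above 0.02 m).
It also fails if it takes over 51 s, if anything falls off the work surface, if the arm or the gripper's body presses on something with over 40 N, if the wrist force passes 120 N, or if a joint passes its speed limit or range.

## Working session

There is one attempt and no reset: what is moved stays moved. The work goes in short steps, Python scripts to look and compute and a tool call to move; the robot and the scene stay as the last step left them, time stands still between calls to the robot, and variables do not carry over. Pictures are saved under pics/ and viewed, at most 10 in all, crops included, and the job is handed in when it is done.

Besides the shell and the picture viewer there is one more tool, called after ">>>" as name(argument=value, ...), one argument or row to a line, values as JSON. apply_moves: Moves the arm, as the interface text tells. Its arguments: {"type":"object","properties":{"rows":{"type":"array"}},"required":["rows"]}

```bash
mkdir -p pics; cat > h.py <<'E'
import numpy as np, cv2
from bench import read_state, imaging, workorder, nets
from scipy.spatial.transform import Rotation as R
def ray(im,loc):
    r,c=loc; d=np.array([(c-im['cx'])/im['fx'],(r-im['cy'])/im['fy'],1.0])
    M=np.array(im['rotation']); M=M if M.shape==(3,3) else R.from_quat(M).as_matrix()
    return np.array(im['xyz'],float), M@d
def atz(im,loc,z):
    o,d=ray(im,loc); return o+d*(z-o[2])/d[2]
def save(im,n): cv2.imwrite(n,cv2.cvtColor(im['pixels'],cv2.COLOR_RGB2BGR))
E
python3 - <<'E'
from h import *
s=read_state(); print(s)
for c in ['scene','top']:
    im=imaging.get_image(c); save(im,f'pics/{c}0.png'); print(c,im['xyz'],im['rotation'],im['fx'])
    for q,z in [('unit',0),('unit_top',155),('top_edge',155),('top_drawer_handle',128),('drawer_front_rim',153),('mug',0),('stapler',0),('pot_plant',0)]:
        try:
            for p in nets.pinpoint(c,q)[:2]: print(q,round(p['score'],2),np.round(p['location'],1),np.round(atz(im,p['location'],z),1))
        except Exception as e: print(q,e)
E
```

```text
{'clock': 0.0, 'joints': array([ 1.37360542e+00,  3.85557745e-01,  6.62657925e-03, -5.41356685e-04,
       -1.19400738e+00, -2.58587627e-01]), 'joint_vel': array([-0.0004291 ,  0.00107741, -0.00025703, -0.00049006, -0.00025549,
        0.00145563]), 'joint_efforts': array([ 1.17845324e-03, -3.92295527e+01,  1.88399345e+01,  4.18614373e+00,
       -4.59312359e-03, -1.54836624e-06]), 'position': array([274.84407867, 560.7271497 , 255.21482293]), 'ee_rot': array([ 9.74122270e-01, -2.26019010e-01, -2.18589050e-04,  1.07832521e-03]), 'contact_force': array([-0.82957608,  0.22274053, -0.71410237]), 'wrist_torque': array([0.0073318 , 0.04413876, 0.01723549]), 'grasp_force': 0.0, 'gripper_width': 85.31229294320848}
scene [ 281.97591552 -376.33838531 1486.10502387] [ 0.93482901 -0.30995408  0.05215313 -0.16523692] 462.71930154808825
unit 0.42 [289.5 394.6] [ 714.5 -386.6    0. ]
unit_top 0.7 [133.7 243. ] [609.9 287.  155. ]
top_edge 0.56 [178.2 265.5] [576.4 116.5 155. ]
top_drawer_handle 0.62 [193. 272.] [569.   73.2 128. ]
drawer_front_rim 0.71 [178.  264.3] [574.2 120.  153. ]
mug 0.62 [289.7 394.1] [ 712.8 -386.2    0. ]
stapler 0.59 [348.1 321.5] [ 415.8 -387.8    0. ]
top [ 287.91217035   23.37043827 1475.37103919] [-0.70110955  0.70658013 -0.0670801   0.0684848 ] 456.8736774467688
unit_top 0.61 [178.1 195.2] [618.4 284.7 155. ]
unit_top 0.55 [158.7 401.2] [ 673.2 -331.3  155. ]
top_edge 0.88 [190.2 248.2] [580.3 126.7 155. ]
top_drawer_handle 0.95 [196.6 268.6] [566.   67.2 128. ]
drawer_front_rim 0.64 [194.2 253.5] [568.5 111.1 153. ]
mug 0.67 [159.2 400.8] [ 716.7 -371.5    0. ]
stapler 0.75 [247.  407.6] [ 422.9 -376.7    0. ]
pot_plant 0.82 [210.6 419.1] [ 541.7 -421.4    0. ]
```

View pics/scene0.png

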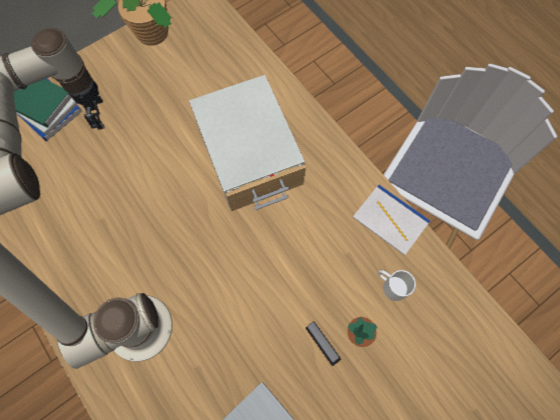

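View pics/top0.png

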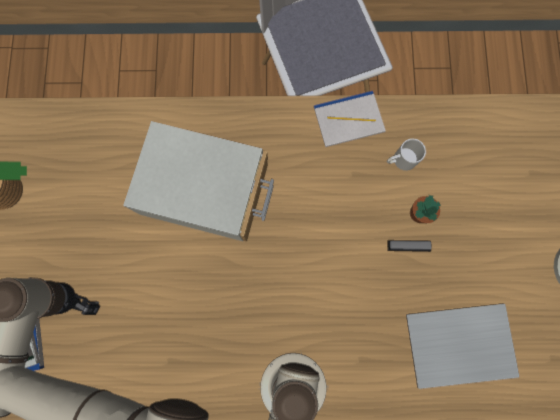

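The scene view shows the white unit with corners at about (78,265), (105,190), (160,303) and (190,222), and its handle at (193,270). The top view has the unit at cols 125–262, with the handle at (198,266) facing right, which is world -y. The mug, stapler and plant sit far off at cols 385–440. Next I fit the unit pose.

```bash
python3 - <<'E'
from h import *
for c,box in [('top',(115,245,115,270)),('scene',(70,195,180,305))]:
    im=imaging.get_image(c); p=im['pixels'].astype(int)
    r0,r1,c0,c1=box; m=np.zeros(p.shape[:2],np.uint8)
    sub=p[r0:r1,c0:c1]; m[r0:r1,c0:c1]=((sub.max(2)-sub.min(2)<30)&(sub.mean(2)>150))*255
    m=cv2.morphologyEx(m,cv2.MORPH_OPEN,np.ones((5,5)))
    k=max(cv2.findContours(m,0,2)[0],key=cv2.contourArea)
    pts=np.array([atz(im,(a[0][1],a[0][0]),164)[:2] for a in k],np.float32)
    (ce,sz,an)=cv2.minAreaRect(pts); print(c,ce,sz,an); print(np.round(cv2.boxPoints((ce,sz,an)),1))
    for q in ['ruler','ruler_near','eraser']: print(q,[(round(x['score'],2),np.round(x['location'])) for x in nets.find_in(c,q)[:2]])
s=read_state();print(R.from_quat(s['ee_rot']).as_matrix().round(3))
E
```

```text
top (621.7815551757812, 289.3299560546875) (348.0291748046875, 268.51727294921875) 75.05904388427734
[[447.2 155.8]
 [706.6  86.6]
 [796.4 422.8]
 [536.9 492.1]]
ruler []
ruler_near []
eraser []
scene (620.6764526367188, 290.92694091796875) (349.2517395019531, 272.1675109863281) 75.11072540283203
[[444.3 157.1]
 [707.3  87.2]
 [797.1 424.7]
 [534.  494.7]]
ruler []
ruler_near []
eraser [(0.38, array([186., 266.]))]
[[ 0.898 -0.44  -0.   ]
 [-0.44  -0.898 -0.   ]
 [-0.     0.    -1.   ]]
```

```bash
cat >> h.py <<'E'
U=np.array([621.2,290.1,0]); A=np.radians(75.08); RU=R.from_euler('z',A).as_matrix()
def u2w(p): return U+RU@np.array(p,float)
def w2u(p): return RU.T@(np.array(p,float)-U)
def delta(target,uframe=True,ang=None):
    s=read_state(); M=R.from_quat(s['ee_rot']).as_matrix()
    t=u2w(target) if uframe else np.array(target,float)
    print('tcp unit',w2u(s['position']).round(1),'delta tool',(M.T@(t-s['position'])).round(1),'F',s['contact_force'].round(1),'T',s['wrist_torque'].round(2),'grip',round(s['grasp_force'],1),round(s['gripper_width'],1),'t',round(s['clock'],2))
    if ang is not None:
        cur=np.arctan2(M[1,1],M[0,1]); d=(A+ang-cur+np.pi/2)%np.pi-np.pi/2; print('yaw',round(-d,3))
E
python3 -c "
from h import *
delta([-224,0,255],ang=0)"
```

```text
tcp unit [172.8 404.3 256.3] delta tool [473.6 310.8   1.3] F [ 1.1 -0.4 -0.6] T [ 0.02 -0.09 -0.01] grip 0.0 85.2 t 1.3
yaw -0.195
```

>>> apply_moves(
  rows=[
    {"hand": -0.39,"delta_pos": [32,21,0],"yaw": 0},
    {"hand": -0.39,"delta_pos": [63,41,0],"yaw": 0},
    {"hand": -0.39,"delta_pos": [95,62,0],"yaw": -0.05},
    {"hand": -0.39,"delta_pos": [126,83,0],"yaw": -0.1},
    {"hand": -0.39,"delta_pos": [158,104,0],"yaw": -0.15},
    {"hand": -0.39,"delta_pos": [189,124,0],"yaw": -0.195},
    {"hand": -0.39,"delta_pos": [221,145,0],"yaw": -0.195},
    {"hand": -0.39,"delta_pos": [252,166,0],"yaw": -0.195},
    {"hand": -0.39,"delta_pos": [284,186,0],"yaw": -0.195},
    {"hand": -0.39,"delta_pos": [316,207,0],"yaw": -0.195},
    {"hand": -0.39,"delta_pos": [347,228,0],"yaw": -0.195},
    {"hand": -0.39,"delta_pos": [379,249,0],"yaw": -0.195},
  ],
)

```text
clock: 2.3
position: [506.4, 169.1, 256.7]
ee_rot: [0.992, -0.13, 0.0, -0.0]
contact_force: [0.1, 0.3, 1.1]
gripper_width: 25.8
grasp_force: 0.0
```

```bash
python3 -c "
from h import *
delta([-224,0,240],ang=0)"
```

```text
tcp unit [-146.5   79.8  256.7] delta tool [79.8 77.5 16.7] F [0.1 0.3 1.1] T [ 0.07 -0.08 -0.01] grip 0.0 25.8 t 2.3
yaw 0.0
```

>>> apply_moves(
  rows=[
    {"hand": -0.39,"delta_pos": [27,26,0],"yaw": 0},
    {"hand": -0.39,"delta_pos": [54,52,0],"yaw": 0},
    {"hand": -0.39,"delta_pos": [80,78,0],"yaw": 0},
    {"hand": -0.39,"delta_pos": [80,78,35],"yaw": 0},
    {"hand": -0.39,"delta_pos": [80,78,67],"yaw": 0},
    {"hand": -0.39,"delta_pos": [80,78,67],"yaw": 0},
  ],
)

```text
clock: 2.8
position: [559.2, 72.8, 183.0]
ee_rot: [0.991, -0.132, -0.006, 0.002]
contact_force: [-2.4, 0.3, -1.4]
gripper_width: 26.2
grasp_force: 0.0
```

```bash
python3 - <<'E'
from h import *
delta([-224,0,134],ang=0)
ims=[]
for c in ['scene','top']:
    im=imaging.get_image(c)
    p=u2w([-224,0,128])
    M=R.from_quat(im['rotation']).as_matrix(); v=M.T@(p-im['xyz']); cc=int(im['cx']+im['fx']*v[0]/v[2]); rr=int(im['cy']+im['fy']*v[1]/v[2]); print(c,rr,cc)
    ims.append(cv2.resize(im['pixels'][rr-45:rr+45,cc-45:cc+45],(400,400),interpolation=2))
save({'pixels':np.hstack(ims)},'pics/a.png')
E
```

```text
tcp unit [-225.9    3.9  183. ] delta tool [ 4.5 -2.3 48.9] F [-2.4  0.3 -1.4] T [-0.09  0.1  -0.01] grip 0.0 26.2 t 2.8
yaw -0.004
scene 193 270
top 197 266
```

View pics/a.png

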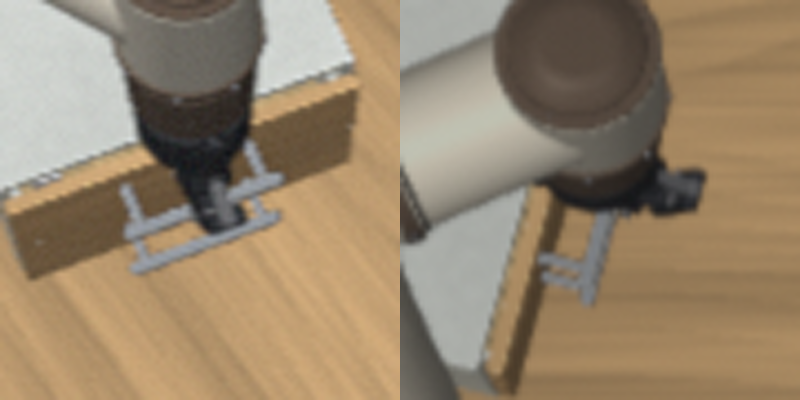

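The crop shows the fingers over the top handle. Its bar midpoint is about 204,206 in the left crop, against a predicted 200,200, so the pose fit holds.

>>> apply_moves(
  rows=[
    {"hand": -0.39,"delta_pos": [0,0,0],"yaw": 0},
    {"hand": -0.39,"delta_pos": [0,0,0],"yaw": 0},
  ],
)

```text
clock: 3.07
position: [564.2, 75.7, 191.8]
ee_rot: [0.992, -0.129, 0.002, -0.001]
contact_force: [-0.1, -1.2, -0.4]
gripper_width: 26.0
grasp_force: 0.0
```

```bash
python3 -c "
from h import *
delta([-224,0,134],ang=0)"
```

```text
tcp unit [-2.219e+02 -1.000e-01  1.918e+02] delta tool [-0.4  2.3 57.8] F [-0.1 -1.2 -0.4] T [-0.01 -0.    0.04] grip 0.0 26.0 t 3.07
yaw 0.001
```

>>> apply_moves(
  rows=[
    {"hand": -0.39,"delta_pos": [0,2,10],"yaw": 0},
    {"hand": -0.39,"delta_pos": [0,2,25],"yaw": 0},
    {"hand": -0.39,"delta_pos": [0,2,40],"yaw": 0},
    {"hand": -0.39,"delta_pos": [0,2,52],"yaw": 0},
    {"hand": -0.39,"delta_pos": [0,2,56],"yaw": 0},
    {"hand": -0.39,"delta_pos": [0,2,56],"yaw": 0},
    {"hand": -0.39,"delta_pos": [0,2,56],"yaw": 0},
    {"hand": -1,"delta_pos": [0,2,56],"yaw": 0},
    {"hand": -1,"delta_pos": [0,2,56],"yaw": 0},
    {"hand": -1,"delta_pos": [0,2,56],"yaw": 0},
    {"hand": -1,"delta_pos": [0,2,56],"yaw": 0},
  ],
)

```text
clock: 3.98
position: [562.9, 73.3, 134.5]
ee_rot: [0.992, -0.13, 0.001, -0.0]
contact_force: [-2.7, 1.4, 6.5]
gripper_width: 8.5
grasp_force: 58.5
```

```bash
python3 -c "
from h import *
delta([-224-170,0,134],ang=0)"
```

```text
tcp unit [-224.5    0.6  134.5] delta tool [  0.5 169.5   0.3] F [-2.7  1.4  6.5] T [0.41 0.58 0.02] grip 58.5 8.5 t 3.98
yaw 0.0
```

>>> apply_moves(
  rows=[
    {"hand": -1,"delta_pos": [0,6,0],"yaw": 0},
    {"hand": -1,"delta_pos": [0,18,0],"yaw": 0},
    {"hand": -1,"delta_pos": [0,33,0],"yaw": 0},
    {"hand": -1,"delta_pos": [0,48,0],"yaw": 0},
    {"hand": -1,"delta_pos": [0,63,0],"yaw": 0},
    {"hand": -1,"delta_pos": [0,78,0],"yaw": 0},
    {"hand": -1,"delta_pos": [0,93,0],"yaw": 0},
    {"hand": -1,"delta_pos": [0,108,0],"yaw": 0},
    {"hand": -1,"delta_pos": [0,123,0],"yaw": 0},
    {"hand": -1,"delta_pos": [0,138,0],"yaw": 0},
    {"hand": -1,"delta_pos": [0,148,0],"yaw": 0},
    {"hand": -1,"delta_pos": [0,154,0],"yaw": 0},
  ],
)

```text
clock: 4.98
position: [523.0, -76.5, 134.4]
ee_rot: [0.992, -0.13, 0.001, -0.0]
contact_force: [-1.8, 4.6, 6.4]
gripper_width: 9.0
grasp_force: 58.9
```

>>> apply_moves(
  rows=[
    {"hand": -1,"delta_pos": [0,5,0],"yaw": 0},
    {"hand": -1,"delta_pos": [0,9,0],"yaw": 0},
    {"hand": -1,"delta_pos": [0,12,0],"yaw": 0},
    {"hand": -1,"delta_pos": [0,15,0],"yaw": 0},
    {"hand": -1,"delta_pos": [0,17,0],"yaw": 0},
    {"hand": -1,"delta_pos": [0,17,0],"yaw": 0},
  ],
)

```text
clock: 5.48
position: [520.1, -87.6, 134.4]
ee_rot: [0.991, -0.13, 0.002, -0.004]
contact_force: [-2.5, 23.0, 8.5]
gripper_width: 9.1
grasp_force: 59.4
```

```bash
python3 -c "
from h import *
delta([-224-170,0,134],ang=0)"
```

```text
tcp unit [-391.     0.4  134.4] delta tool [0.4 3.  0.4] F [-2.5 23.   8.5] T [6.5  0.69 0.05] grip 59.4 9.1 t 5.48
yaw -0.001
```

>>> apply_moves(
  rows=[
    {"hand": -1,"delta_pos": [0,-2,0],"yaw": 0},
    {"hand": -0.39,"delta_pos": [0,-2,0],"yaw": 0},
    {"hand": -0.39,"delta_pos": [0,-2,0],"yaw": 0},
    {"hand": -0.39,"delta_pos": [0,-2,0],"yaw": 0},
    {"hand": -0.39,"delta_pos": [0,-2,-15],"yaw": 0},
    {"hand": -0.39,"delta_pos": [0,-2,-45],"yaw": 0},
    {"hand": -0.39,"delta_pos": [0,-2,-85],"yaw": 0},
    {"hand": -0.39,"delta_pos": [0,20,-115],"yaw": 0},
    {"hand": 0,"delta_pos": [0,55,-125],"yaw": 0.1},
    {"hand": 0,"delta_pos": [0,90,-125],"yaw": 0.2},
    {"hand": 0,"delta_pos": [0,125,-125],"yaw": 0.3},
    {"hand": 0,"delta_pos": [0,150,-125],"yaw": 0.4},
  ],
)

```text
clock: 6.48
position: [478.4, -239.7, 258.3]
ee_rot: [0.945, -0.328, -0.0, 0.0]
contact_force: [0.5, 0.2, 0.3]
gripper_width: 42.7
grasp_force: 0.0
```

```bash
python3 - <<'E'
from h import *
ims=[]
for c in ['scene','top']:
    im=imaging.get_image(c)
    for q,z in [('drawer_front_rim',153),('top_drawer_handle',128),('ruler_near',90),('eraser',88)]:
        for p in nets.pinpoint(c,q)[:2]: print(c,q,round(p['score'],2),np.round(p['location'],1),w2u(atz(im,p['location'],z)).round(1))
    M=R.from_quat(im['rotation']).as_matrix(); v=M.T@(u2w([-250,0,120])-im['xyz']); cc=int(im['cx']+im['fx']*v[0]/v[2]); rr=int(im['cy']+im['fy']*v[1]/v[2]); print(c,rr,cc)
    ims.append(cv2.resize(im['pixels'][rr-50:rr+50,cc-50:cc+50],(400,400),interpolation=2))
save({'pixels':np.hstack(ims)},'pics/b.png')
E
```

```text
scene drawer_front_rim 0.7 [332.3 357.4] [-708.7  -71.9  153. ]
scene drawer_front_rim 0.69 [227.3 283.8] [-348.9    4.9  153. ]
scene top_drawer_handle 0.72 [241.5 290.4] [-3.91e+02  1.00e-01  1.28e+02]
scene top_drawer_handle 0.28 [224.1 287.1] [-336.   -11.2  128. ]
scene eraser 0.54 [225.7 252.5] [-288.6   87.4   88. ]
scene 201 273
top drawer_front_rim 0.69 [205.3 308. ] [-350.7   -3.   153. ]
top top_drawer_handle 0.73 [208.  321.8] [-392.8  -10.2  128. ]
top ruler_near 0.85 [199.4 305. ] [-337.6  -30.9   90. ]
top ruler_near 0.75 [247.6 408.9] [-678.1   35.    90. ]
top eraser 0.64 [247.3 408.3] [-676.6   34.2   88. ]
top eraser 0.49 [187.5 257.4] [-185.  -31.   88.]
top 200 274
```

View pics/b.png

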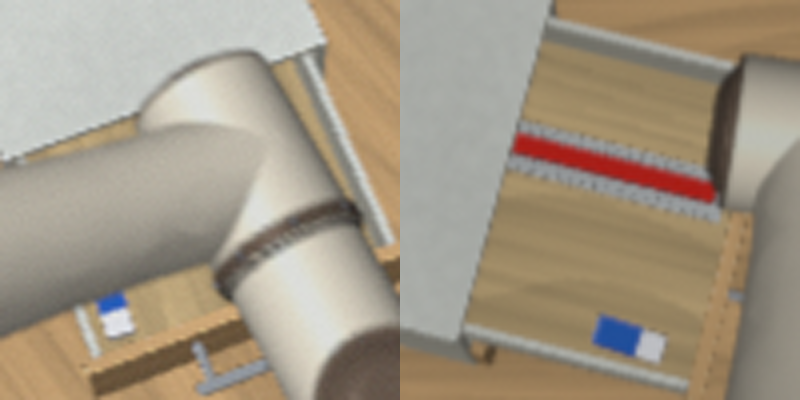

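The right crop shows the drawer out. The red-ridged ruler runs from (143,515) to (190,715), and the eraser is well to the side at (338,630). Next I measure the ridge line.

```bash
python3 - <<'E'
from h import *
im=imaging.get_image('top'); p=im['pixels'].astype(int)
m=(p[...,0]>120)&(p[...,1]<70)&(p[...,2]<70); m[:150]=0;m[250:]=0;m[:,:230]=0;m[:,330:]=0
rc=np.argwhere(m); q=np.array([w2u(atz(im,x,104)) for x in rc])[:,:2]
c=q.mean(0); d=np.linalg.svd(q-c)[2][0]; d*=np.sign(d[0]); t=(q-c)@d
print(len(q),c.round(1),d.round(4),np.degrees(np.arctan2(d[1],d[0])),(c+d*t.min()).round(1),(c+d*t.max()).round(1))
y=c+d*(-285-c[0])/d[0]; print(y)
delta([-285,y[1],200],ang=np.pi/2+np.arctan2(d[1],d[0]))
E
```

```text
231 [-249.3  -30. ] [ 1.    -0.007] -0.4029920584138542 [-328.5  -29.4] [-170.8  -30.5]
[-285.          -29.72667688]
tcp unit [-545.3    0.9  258.3] delta tool [ -72.9 -251.7   58.3] F [-0.2  0.2 -0.3] T [-0.04 -0.04 -0.01] grip 0.0 42.9 t 7.03
yaw 1.179
```

>>> apply_moves(
  rows=[
    {"hand": 0,"delta_pos": [-7,-24,0],"yaw": 0.12},
    {"hand": 0,"delta_pos": [-14,-48,0],"yaw": 0.24},
    {"hand": 0,"delta_pos": [-22,-72,0],"yaw": 0.36},
    {"hand": 0,"delta_pos": [-29,-96,0],"yaw": 0.48},
    {"hand": 0,"delta_pos": [-36,-120,0],"yaw": 0.6},
    {"hand": -0.2,"delta_pos": [-43,-144,10],"yaw": 0.72},
    {"hand": -0.2,"delta_pos": [-50,-170,20],"yaw": 0.84},
    {"hand": -0.2,"delta_pos": [-58,-195,30],"yaw": 0.96},
    {"hand": -0.2,"delta_pos": [-65,-220,40],"yaw": 1.08},
    {"hand": -0.2,"delta_pos": [-69,-238,50],"yaw": 1.18},
    {"hand": -0.2,"delta_pos": [-69,-238,60],"yaw": 1.18},
    {"hand": -0.2,"delta_pos": [-69,-238,60],"yaw": 1.18},
  ],
)

```text
clock: 8.03
position: [570.1, -5.9, 195.8]
ee_rot: [-0.607, 0.795, 0.001, -0.002]
contact_force: [0.5, -0.1, -0.7]
gripper_width: 34.3
grasp_force: 0.0
```

>>> apply_moves(
  rows=[
    {"hand": -0.2,"delta_pos": [0,0,0],"yaw": 0},
    {"hand": -0.2,"delta_pos": [0,0,0],"yaw": 0},
  ],
)

```text
clock: 8.2
position: [571.3, -7.6, 198.9]
ee_rot: [-0.606, 0.796, -0.0, 0.0]
contact_force: [0.2, -1.0, 0.5]
gripper_width: 34.3
grasp_force: 0.0
```

```bash
python3 - <<'E'
from h import *
delta([-300,-29.6,140],ang=np.pi/2-0.007)
print(read_state()['joints'].round(2))
E
```

```text
tcp unit [-300.5  -28.4  198.9] delta tool [-0.6 -1.2 58.9] F [ 0.2 -1.   0.5] T [-0.03 -0.02 -0.01] grip 0.0 34.3 t 8.2
yaw -0.002
[ 0.27  0.34 -0.21  0.   -1.02 -0.54]
```

>>> apply_moves(
  rows=[
    {"hand": -0.3,"delta_pos": [0,-1,20],"yaw": 0},
    {"hand": -0.3,"delta_pos": [0,-1,45],"yaw": 0},
    {"hand": -0.4,"delta_pos": [0,-1,62],"yaw": 0},
    {"hand": -0.4,"delta_pos": [0,-1,70],"yaw": 0},
    {"hand": -0.45,"delta_pos": [0,-1,74],"yaw": 0},
    {"hand": -0.45,"delta_pos": [0,-1,74],"yaw": 0},
    {"hand": -0.45,"delta_pos": [0,-1,74],"yaw": 0},
  ],
)

```text
clock: 8.78
position: [573.0, -7.5, 125.5]
ee_rot: [-0.606, 0.796, -0.001, 0.001]
contact_force: [0.9, -0.4, 0.1]
gripper_width: 23.5
grasp_force: 0.0
```

>>> apply_moves(
  rows=[
    {"hand": -0.45,"delta_pos": [0,0,2],"yaw": 0},
    {"hand": -0.45,"delta_pos": [0,0,4],"yaw": 0},
    {"hand": -0.45,"delta_pos": [0,0,4],"yaw": 0},
  ],
)

```text
clock: 9.03
position: [572.3, -7.3, 120.6]
ee_rot: [-0.605, 0.796, -0.0, 0.0]
contact_force: [-0.0, -0.8, 0.3]
gripper_width: 23.2
grasp_force: 0.0
```

>>> apply_moves(
  rows=[
    {"hand": -0.64,"delta_pos": [0,0,-1],"yaw": 0},
    {"hand": -0.64,"delta_pos": [0,0,-1],"yaw": 0},
    {"hand": -0.64,"delta_pos": [0,0,-1],"yaw": 0},
    {"hand": -0.64,"delta_pos": [0,0,-1],"yaw": 0},
  ],
)

```text
clock: 9.37
position: [572.2, -7.3, 121.3]
ee_rot: [-0.605, 0.796, 0.0, 0.0]
contact_force: [0.4, -1.2, 0.3]
gripper_width: 15.8
grasp_force: 11.1
```

>>> apply_moves(
  rows=[
    {"hand": -0.66,"delta_pos": [0,0,0],"yaw": 0},
    {"hand": -0.66,"delta_pos": [0,0,0],"yaw": 0},
    {"hand": -0.66,"delta_pos": [0,0,0],"yaw": 0},
  ],
)

```text
clock: 9.62
position: [572.3, -7.3, 121.3]
ee_rot: [-0.605, 0.796, -0.0, 0.0]
contact_force: [-0.3, 0.6, -1.3]
gripper_width: 15.0
grasp_force: 26.2
```

>>> apply_moves(
  rows=[
    {"hand": -0.64,"delta_pos": [0,0,0],"yaw": 0},
    {"hand": -0.64,"delta_pos": [0,0,-4],"yaw": 0},
    {"hand": -0.64,"delta_pos": [0,0,-10],"yaw": 0},
    {"hand": -0.64,"delta_pos": [0,0,-16],"yaw": 0},
    {"hand": -0.64,"delta_pos": [0,0,-22],"yaw": 0},
    {"hand": -0.64,"delta_pos": [0,0,-28],"yaw": 0},
    {"hand": -0.64,"delta_pos": [0,0,-34],"yaw": 0},
    {"hand": -0.64,"delta_pos": [0,0,-38],"yaw": 0},
    {"hand": -0.64,"delta_pos": [0,0,-38],"yaw": 0},
  ],
)

```text
clock: 10.37
position: [572.8, -7.3, 160.7]
ee_rot: [-0.606, 0.796, -0.001, 0.001]
contact_force: [-0.1, 0.6, -1.7]
gripper_width: 15.5
grasp_force: 15.7
```

```bash
python3 - <<'E'
from h import *
delta([-300,-29.6,140])
ims=[]
for c in ['scene','top']:
    im=imaging.get_image(c)
    for q in ['ruler','ruler_near']: print(c,q,[(round(x['score'],2),np.round(x['location'],1)) for x in nets.pinpoint(c,q)[:2]])
    M=R.from_quat(im['rotation']).as_matrix(); v=M.T@(u2w([-250,0,120])-im['xyz']); cc=int(im['cx']+im['fx']*v[0]/v[2]); rr=int(im['cy']+im['fy']*v[1]/v[2])
    ims.append(cv2.resize(im['pixels'][rr-50:rr+50,cc-50:cc+50],(400,400),interpolation=2))
save({'pixels':np.hstack(ims)},'pics/c.png')
E
```

```text
tcp unit [-299.8  -29.8  160.7] delta tool [ 0.2  0.3 20.7] F [-0.1  0.6 -1.7] T [-0.13  0.03 -0.01] grip 15.7 15.5 t 10.37
scene ruler [(0.72, array([183.3, 275.9]))]
scene ruler_near [(0.75, array([222.1, 293.1]))]
top ruler [(0.62, array([186.4, 256.8]))]
top ruler_near [(0.43, array([195.8, 307.1]))]
```

View pics/c.png

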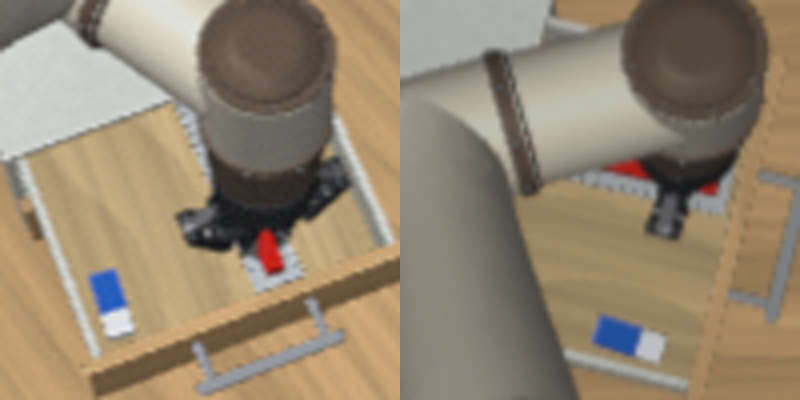

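The ruler's front end is gripped at about (262,268) in the left crop, lifted and still in the drawer. I keep raising it gently, watching force and torque.

>>> apply_moves(
  rows=[
    {"hand": -0.64,"delta_pos": [0,0,-3],"yaw": 0},
    {"hand": -0.64,"delta_pos": [0,0,-6],"yaw": 0},
    {"hand": -0.64,"delta_pos": [0,0,-9],"yaw": 0},
    {"hand": -0.64,"delta_pos": [0,0,-12],"yaw": 0},
    {"hand": -0.64,"delta_pos": [0,0,-14],"yaw": 0},
    {"hand": -0.64,"delta_pos": [0,0,-14],"yaw": 0},
  ],
)

```text
clock: 11.17
position: [572.5, -7.3, 174.0]
ee_rot: [-0.606, 0.796, -0.0, 0.001]
contact_force: [-0.1, -0.5, -2.1]
gripper_width: 15.3
grasp_force: 15.6
```

```bash
python3 - <<'E'
from h import *
for i in range(4): delta([-300,-29.6,140]); imaging.get_image('top')
E
```

```text
tcp unit [-299.9  -29.5  174. ] delta tool [ 0.2 -0.1 34. ] F [-0.1 -0.5 -2.1] T [-0.13  0.04 -0.01] grip 15.6 15.3 t 11.17
tcp unit [-299.9  -29.4  173.7] delta tool [ 0.1 -0.2 33.7] F [-0.9 -0.7 -1.7] T [-0.16  0.06  0.03] grip 15.6 15.3 t 11.22
tcp unit [-300.   -29.3  173.5] delta tool [ 0.  -0.3 33.5] F [-0.5 -0.1 -1.1] T [-0.15  0.04 -0.01] grip 15.6 15.3 t 11.27
tcp unit [-300.   -29.2  173.3] delta tool [-0.  -0.4 33.3] F [-1.   0.3 -1.6] T [-0.16  0.02  0.04] grip 15.6 15.6 t 11.32
```

>>> apply_moves(
  rows=[
    {"hand": -0.632,"delta_pos": [0,0,0],"yaw": 0},
    {"hand": -0.632,"delta_pos": [0,0,0],"yaw": 0},
    {"hand": -0.632,"delta_pos": [0,0,0],"yaw": 0},
  ],
)

```text
clock: 11.62
position: [572.2, -7.3, 173.3]
ee_rot: [-0.605, 0.796, 0.0, -0.0]
contact_force: [0.1, -1.0, -1.0]
gripper_width: 15.8
grasp_force: 7.1
```

```bash
python3 - <<'E'
from h import *
T=[]
for i in range(4): s=read_state(); T.append(np.r_[s['contact_force'],s['wrist_torque']]); im=imaging.get_image('scene')
print(np.mean(T,0).round(2)); delta([-300,-29.6,140])
a=nets.pinpoint('scene','ruler_near'); im2=imaging.get_image('top'); b=nets.pinpoint('top','ruler_near'); 
o1,d1=ray(im,a[0]['location']); print(a[:1],b[:2])
for q in b[:2]:
    o2,d2=ray(im2,q['location']); x=np.linalg.lstsq(np.c_[d1,-d2],o2-o1,rcond=None)[0]; print(w2u(o1+d1*x[0]),w2u(o2+d2*x[1]))
p=u2w([-337,-29.4,0])
M=R.from_quat(im['rotation']).as_matrix()
for z in (140,146,150):
    v=M.T@(u2w([-337,-29.4,z])-im['xyz']); print(z,im['cy']+im['fy']*v[1]/v[2],im['cx']+im['fx']*v[0]/v[2])
E
```

```text
[-0.11 -0.42 -1.19 -0.13  0.01  0.01]
tcp unit [-300.   -29.3  173.3] delta tool [ 0.  -0.3 33.3] F [-0.2 -1.  -1.2] T [-0.12 -0.    0.03] grip 7.1 16.2 t 11.82
[{'location': [222.8, 294.2], 'score': 0.7}] [{'location': [196.8, 305.6], 'score': 0.61}]
[-337.29649355  -34.49578585  117.83678175] [-337.55176826  -33.48922113  117.62298666]
140 221.0975326032592 292.76439879461344
146 220.49075207518953 292.79814975508543
150 220.0835239282525 292.8208010111073
```

>>> apply_moves(
  rows=[
    {"hand": -0.632,"delta_pos": [0,0,-2],"yaw": 0},
    {"hand": -0.632,"delta_pos": [0,0,-4],"yaw": 0},
    {"hand": -0.632,"delta_pos": [0,0,-6],"yaw": 0},
    {"hand": -0.632,"delta_pos": [0,0,-6],"yaw": 0},
  ],
)

```text
clock: 12.3
position: [572.5, -7.2, 180.0]
ee_rot: [-0.606, 0.796, -0.0, 0.0]
contact_force: [0.4, 0.0, -1.2]
gripper_width: 15.8
grasp_force: 7.1
```

>>> apply_moves(
  rows=[
    {"hand": -0.632,"delta_pos": [0,0,-2],"yaw": 0},
    {"hand": -0.632,"delta_pos": [0,0,-4],"yaw": 0},
    {"hand": -0.632,"delta_pos": [0,0,-6],"yaw": 0},
    {"hand": -0.632,"delta_pos": [0,0,-6],"yaw": 0},
  ],
)

```text
clock: 12.63
position: [572.5, -7.3, 185.9]
ee_rot: [-0.606, 0.796, -0.0, 0.0]
contact_force: [0.6, 0.3, -0.6]
gripper_width: 15.7
grasp_force: 7.1
```

```bash
python3 - <<'E'
from h import *
T=[];ims=[]
for i in range(3): s=read_state(); T.append(np.r_[s['contact_force'],s['wrist_torque']]); im=imaging.get_image('scene')
print(np.mean(T,0).round(2)); delta([-300,-29.6,140])
for c in ['scene','top']:
    im=imaging.get_image(c)
    M=R.from_quat(im['rotation']).as_matrix(); v=M.T@(u2w([-300,-30,140])-im['xyz']); cc=int(im['cx']+im['fx']*v[0]/v[2]); rr=int(im['cy']+im['fy']*v[1]/v[2])
    ims.append(cv2.resize(im['pixels'][rr-30:rr+30,cc-30:cc+30],(400,400),interpolation=2))
save({'pixels':np.hstack(ims)},'pics/d.png')
E
```

```text
[-0.02 -0.33 -0.84 -0.07  0.05 -0.02]
tcp unit [-300.   -29.2  185.4] delta tool [-0.1 -0.4 45.4] F [ 0.3  0.3 -1.2] T [-0.08 -0.   -0.02] grip 7.1 15.7 t 12.78
```

View pics/d.png

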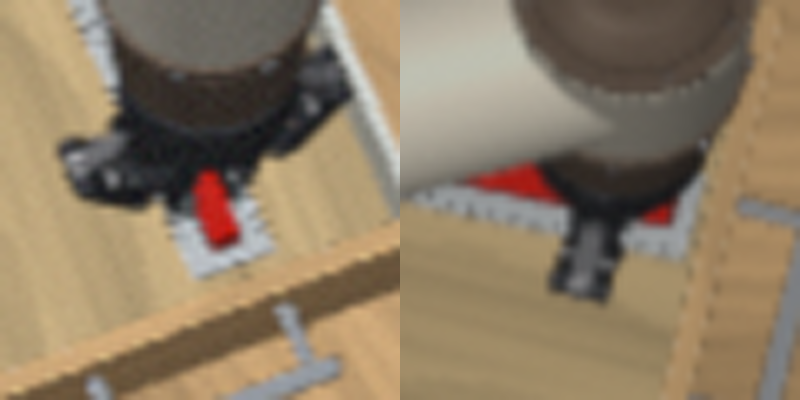

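The left crop shows the near end at (260,225), now raised by the rim. Force has dropped to about 0.8 N and torque is falling, so the rear rests on the floor and the ruler pivots freely. I raise it a little more, lock the grip, then draw along the ruler's axis.

>>> apply_moves(
  rows=[
    {"hand": -0.632,"delta_pos": [0,0,-2],"yaw": 0},
    {"hand": -0.632,"delta_pos": [0,0,-4],"yaw": 0},
    {"hand": -0.632,"delta_pos": [0,0,-6],"yaw": 0},
    {"hand": -0.632,"delta_pos": [0,0,-6],"yaw": 0},
    {"hand": -0.66,"delta_pos": [0,0,-6],"yaw": 0},
    {"hand": -0.8,"delta_pos": [0,0,-6],"yaw": 0},
    {"hand": -1,"delta_pos": [0,0,-6],"yaw": 0},
    {"hand": -1,"delta_pos": [0,0,-6],"yaw": 0},
  ],
)

```text
clock: 13.55
position: [572.2, -7.4, 191.3]
ee_rot: [-0.605, 0.796, -0.0, -0.0]
contact_force: [-0.4, 0.4, 0.3]
gripper_width: 13.6
grasp_force: 58.6
```

>>> apply_moves(
  rows=[
    {"hand": -1,"delta_pos": [3,0,-1],"yaw": 0},
    {"hand": -1,"delta_pos": [8,0,-3],"yaw": 0},
    {"hand": -1,"delta_pos": [14,0,-4],"yaw": 0},
    {"hand": -1,"delta_pos": [20,0,-6],"yaw": 0},
    {"hand": -1,"delta_pos": [26,0,-7],"yaw": 0},
    {"hand": -1,"delta_pos": [30,0,-8],"yaw": 0},
    {"hand": -1,"delta_pos": [30,0,-8],"yaw": 0},
  ],
)

```text
clock: 14.13
position: [564.0, -37.2, 199.6]
ee_rot: [-0.605, 0.796, -0.0, 0.0]
contact_force: [-0.3, 0.4, -0.9]
gripper_width: 14.1
grasp_force: 58.6
```

```bash
python3 - <<'E'
from h import *
T=[];ims=[]
for i in range(3): s=read_state(); T.append(np.r_[s['contact_force'],s['wrist_torque']]); im=imaging.get_image('scene')
print(np.mean(T,0).round(2)); delta([-300,-29.6,140])
for c in ['scene','top']:
    im=imaging.get_image(c)
    M=R.from_quat(im['rotation']).as_matrix(); v=M.T@(u2w([-300,-30,140])-im['xyz']); cc=int(im['cx']+im['fx']*v[0]/v[2]); rr=int(im['cy']+im['fy']*v[1]/v[2])
    ims.append(cv2.resize(im['pixels'][rr-50:rr+50,cc-50:cc+50],(400,400),interpolation=2))
save({'pixels':np.hstack(ims)},'pics/e.png')
E
```

```text
[-0.11  0.34 -1.07 -0.15  0.02  0.  ]
tcp unit [-330.1  -29.   199.3] delta tool [-30.1  -0.3  59.3] F [-0.4  0.2 -2. ] T [-0.11  0.02 -0.01] grip 58.6 13.6 t 14.28
```

View pics/e.png

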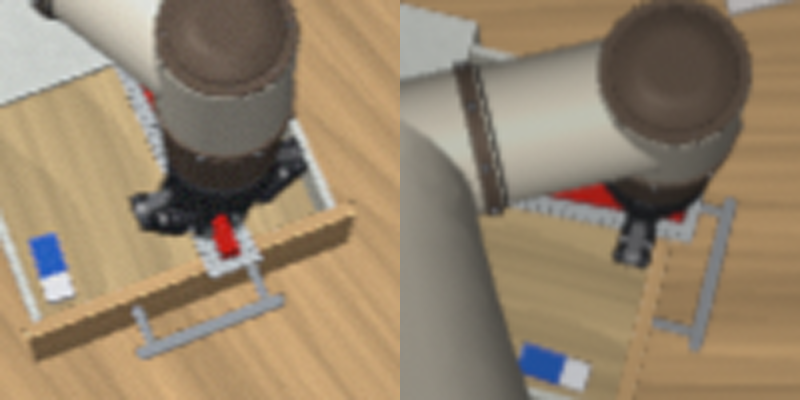

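The front end is now over the rim, at (262,230) in the left crop, with the ruler free of contact force. I keep drawing.

>>> apply_moves(
  rows=[
    {"hand": -1,"delta_pos": [4,0,-1],"yaw": 0},
    {"hand": -1,"delta_pos": [14,0,-4],"yaw": 0},
    {"hand": -1,"delta_pos": [26,0,-7],"yaw": 0},
    {"hand": -1,"delta_pos": [38,0,-10],"yaw": 0},
    {"hand": -1,"delta_pos": [50,0,-13],"yaw": 0},
    {"hand": -1,"delta_pos": [62,0,-17],"yaw": 0},
    {"hand": -1,"delta_pos": [74,0,-20],"yaw": 0},
    {"hand": -1,"delta_pos": [86,0,-23],"yaw": 0},
    {"hand": -1,"delta_pos": [98,0,-26],"yaw": 0},
    {"hand": -1,"delta_pos": [110,0,-30],"yaw": 0},
    {"hand": -1,"delta_pos": [122,0,-33],"yaw": 0},
    {"hand": -1,"delta_pos": [130,0,-35],"yaw": 0},
  ],
)

```text
clock: 15.38
position: [529.3, -163.0, 234.9]
ee_rot: [-0.605, 0.796, -0.0, 0.0]
contact_force: [0.5, 0.7, -2.6]
gripper_width: 13.7
grasp_force: 58.6
```

```bash
python3 - <<'E'
from h import *
delta([-480,-29.6,240])
ims=[]
for c in ['scene','top']:
    im=imaging.get_image(c)
    for q in ['ruler_far','ruler_near']: print(c,q,[(round(x['score'],2),np.round(x['location'],1),w2u(atz(im,x['location'],130)).round()) for x in nets.pinpoint(c,q)[:2]])
    M=R.from_quat(im['rotation']).as_matrix(); v=M.T@(u2w([-300,-30,140])-im['xyz']); cc=int(im['cx']+im['fx']*v[0]/v[2]); rr=int(im['cy']+im['fy']*v[1]/v[2])
    ims.append(cv2.resize(im['pixels'][rr-50:rr+50,cc-50:cc+50],(400,400),interpolation=2))
save({'pixels':np.hstack(ims)},'pics/f.png')
E
```

```text
tcp unit [-461.5  -27.8  234.9] delta tool [18.5 -2.  -5.1] F [ 0.5  0.7 -2.6] T [-0.12  0.01 -0.  ] grip 58.6 13.7 t 15.38
scene ruler_far []
scene ruler_near [(0.67, array([263.1, 314.5]), array([-480.,  -41.,  130.]))]
top ruler_far []
top ruler_near [(0.73, array([209.8, 363.6]), array([-515.,  -36.,  130.])), (0.33, array([175.3, 195.9]), array([  1., -12., 130.]))]
```

View pics/f.png

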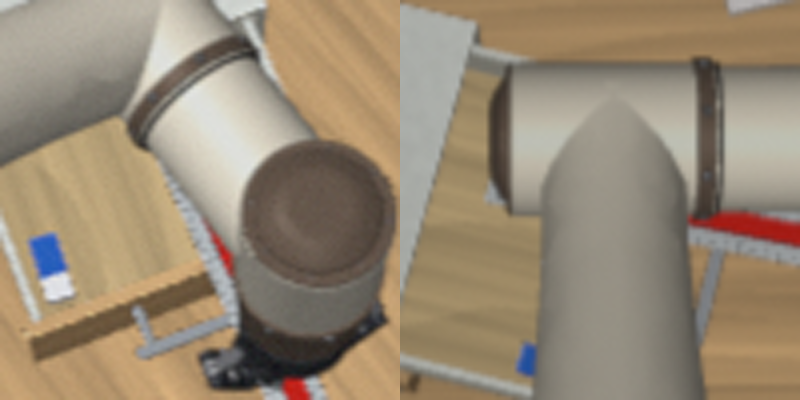

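The top crop shows the ruler's rear corner at (195,488), about 30 mm clear of the top board's edge. Now I lift straight up.

>>> apply_moves(
  rows=[
    {"hand": -1,"delta_pos": [0,0,-4],"yaw": 0},
    {"hand": -1,"delta_pos": [0,0,-12],"yaw": 0},
    {"hand": -1,"delta_pos": [0,0,-22],"yaw": 0},
    {"hand": -1,"delta_pos": [0,0,-32],"yaw": 0},
    {"hand": -1,"delta_pos": [0,0,-44],"yaw": 0},
    {"hand": -1,"delta_pos": [0,0,-56],"yaw": 0},
    {"hand": -1,"delta_pos": [0,0,-68],"yaw": 0},
    {"hand": -1,"delta_pos": [0,0,-80],"yaw": 0},
    {"hand": -1,"delta_pos": [0,0,-90],"yaw": 0},
    {"hand": -1,"delta_pos": [0,0,-97],"yaw": 0},
    {"hand": -1,"delta_pos": [0,0,-100],"yaw": 0},
    {"hand": -1,"delta_pos": [0,0,-100],"yaw": 0},
  ],
)

```text
clock: 16.68
position: [529.8, -161.5, 335.3]
ee_rot: [-0.606, 0.796, -0.001, 0.001]
contact_force: [-0.3, -0.9, -1.7]
gripper_width: 13.9
grasp_force: 58.6
```

>>> apply_moves(
  rows=[
    {"hand": -1,"delta_pos": [0,0,0],"yaw": 0},
    {"hand": -1,"delta_pos": [0,0,0],"yaw": 0},
    {"hand": -1,"delta_pos": [0,0,0],"yaw": 0},
    {"hand": -1,"delta_pos": [0,0,0],"yaw": 0},
  ],
)

```text
clock: 17.02
position: [529.4, -161.5, 333.7]
ee_rot: [-0.605, 0.796, 0.0, -0.0]
contact_force: [-0.1, -0.2, -1.4]
gripper_width: 13.4
grasp_force: 58.6
```

```bash
python3 - <<'E'
from h import *
delta([-480,-29.6,240])
ims=[]
for c in ['scene','top']:
    im=imaging.get_image(c)
    for q in ['ruler_far','ruler_near','top_drawer_handle','eraser','mug','stapler','pot_plant']: print(c,q,[(round(x['score'],2),np.round(x['location'],1)) for x in nets.pinpoint(c,q)[:1]])
    M=R.from_quat(im['rotation']).as_matrix(); v=M.T@(u2w([-300,-30,200])-im['xyz']); cc=int(im['cx']+im['fx']*v[0]/v[2]); rr=int(im['cy']+im['fy']*v[1]/v[2])
    ims.append(cv2.resize(im['pixels'][rr-75:rr+75,cc-75:cc+75],(400,400),interpolation=2))
save({'pixels':np.hstack(ims)},'pics/g.png')
E
```

```text
tcp unit [-460.   -27.6  333.7] delta tool [20.  -2.3 93.7] F [-0.1 -0.2 -1.4] T [-0.12  0.04 -0.06] grip 58.6 13.4 t 17.02
scene ruler_far [(0.69, array([177. , 277.4]))]
scene ruler_near [(0.66, array([259.5, 316.1]))]
scene top_drawer_handle [(0.78, array([237.7, 289.5]))]
scene eraser [(0.74, array([333.5, 359.1]))]
scene mug [(0.67, array([237.3, 289.9]))]
scene stapler [(0.71, array([346.3, 320.9]))]
scene pot_plant [(0.88, array([333.3, 357.8]))]
top ruler_far [(0.56, array([177.8, 265.1]))]
top ruler_near [(0.8, array([200.4, 369.2]))]
top top_drawer_handle [(0.88, array([208.7, 322.2]))]
top eraser [(0.38, array([233.1, 281.9]))]
top mug [(0.94, array([157.3, 402.4]))]
top stapler [(0.76, array([247.5, 406.9]))]
top pot_plant [(0.62, array([213.1, 420.4]))]
```

View pics/g.png

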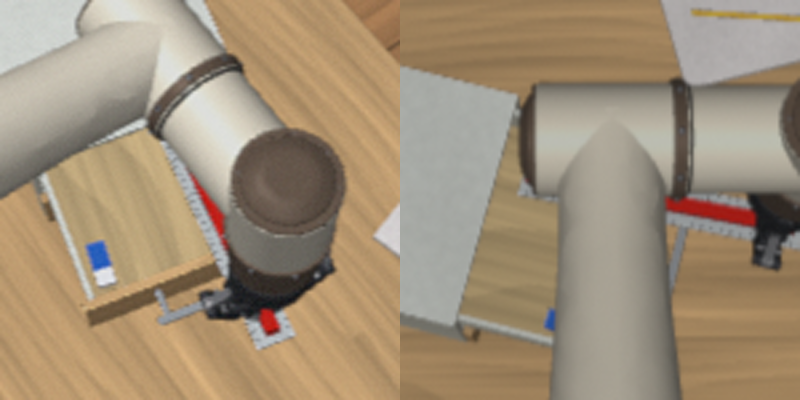

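The ruler is clear of everything: near end at (268,335) in the left crop, drawer out, eraser in it. The other objects have not moved. I raise it a little for margin and hand in.

>>> apply_moves(
  rows=[
    {"hand": -1,"delta_pos": [0,0,-6],"yaw": 0},
    {"hand": -1,"delta_pos": [0,0,-14],"yaw": 0},
    {"hand": -1,"delta_pos": [0,0,-21],"yaw": 0},
    {"hand": -1,"delta_pos": [0,0,-25],"yaw": 0},
    {"hand": -1,"delta_pos": [0,0,-25],"yaw": 0},
    {"hand": -1,"delta_pos": [0,0,-25],"yaw": 0},
    {"hand": -1,"delta_pos": [0,0,-25],"yaw": 0},
    {"hand": -1,"delta_pos": [0,0,-25],"yaw": 0},
    {"hand": -1,"delta_pos": [0,0,-25],"yaw": 0},
    {"hand": -1,"delta_pos": [0,0,-25],"yaw": 0},
  ],
)

```text
clock: 18.65
position: [529.5, -161.5, 359.0]
ee_rot: [-0.606, 0.796, 0.0, -0.0]
contact_force: [0.5, 0.2, -1.8]
gripper_width: 13.9
grasp_force: 58.6
```

```bash
python3 - <<'E'
from h import *
a=imaging.get_image('scene');pa=nets.pinpoint('scene','ruler_far');b=imaging.get_image('top');pb=nets.pinpoint('top','ruler_far')
if pa and pb:
    o1,d1=ray(a,pa[0]['location']);o2,d2=ray(b,pb[0]['location']);x=np.linalg.lstsq(np.c_[d1,-d2],o2-o1,rcond=None)[0];print(w2u(o1+d1*x[0]),w2u(o2+d2*x[1]))
delta([-460,-28,333]); print(workorder.job_done())
E
```

```text
[-202.63998336  -42.52248398  226.29018384] [-203.31116311  -39.83828648  225.58512613]
tcp unit [-460.   -27.7  359.2] delta tool [ 0.  -0.3 26.2] F [-0.4 -0.  -2.1] T [-0.18  0.12  0.01] grip 58.6 13.5 t 18.85
the job is handed in; nothing more can be done
None
```

I handed the job in at about 19 s: the gripper holds the ruler still, its lowest end roughly 60 mm above the unit's top by camera estimate, and the top drawer is out with the eraser in it; no verdict came back.

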